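# Hang the ear defenders on the bar that is high enough

## Task

Put the ear defenders away: hang them by the headband over whichever of the stand's two crossbars is set high enough for them to hang clear of the bench, one cup on each side of the bar, and let go. Lower them gently onto the bar, do not let them drop, and leave the jar, the tin and the glue bottle where they are.

Things in the scene. Friction and masses are not known exactly. Their poses are not given: they have to be found in the camera images.
- ear_defenders: Orange ear defenders, 151 mm wide, 56 mm deep, 142 mm tall, 0.24 kg, standing upright on their two cups. Origin: midway between the cups, level with their flat undersides; x from cup to cup, y along the band's width, z up to the crown. Cups 56 mm (y) by 66 mm (z), 74 mm (x) of clear gap between them, 100 mm above them under the round black band.
- headband (a point): Centre of the underside of the grey pad on the crown of the ear defenders, 118 mm above the cups' undersides; this rests on the bar. Axes as the ear defenders. The pad is 46 mm (x) by 26 mm (y) by 24 mm (z). Grip it from above across its 26 mm, fingertips above its underside so that they stay clear of the bar.
- stand: Steel stand, fixed: plate 56 (x) by 210 (y) by 8 mm, two posts with a T crossbar each. Origin: centre of its underside; y along the plate through both posts, to the robot. The crossbars lie along y, 18 mm thick, and reach 39 mm each side. The top of one is 145 to 175 mm above the bench, of the other 60 to 95 mm. Which is which varies and is not reported: look or feel.
- post_near (a point): Foot of the stand's post at +y of the stand (the one nearer the robot), on the post's axis at bench level. Axes as the stand.
- post_far (a point): Foot of the stand's post at -y of the stand (the farther one), on the post's axis at bench level. Axes as the stand.
- jar_1: Brown screw jar with white lid, 62 mm diameter, 78 mm tall; origin at the centre of its underside. To be left alone.
- tool_tin: Grey open tin, 66 mm diameter, 91 mm tall; origin at the centre of its underside. To be left alone.
- glue_bottle: White bottle with yellow cap and red label, 38 mm diameter, 100 mm tall; origin at the centre of its underside. To be left alone.

How it is judged:
By the outcome, as a careful person would: the job done as asked, in the order asked, and still so for the second after the job is handed in, with the robot touching nothing.
It also fails if it takes over 51 s, if anything falls off the work surface, if the arm or the gripper's body presses on something with over 40 N, if the wrist force passes 120 N, or if a joint passes its speed limit or range.

## Robot

A 7-joint arm with a two-finger parallel gripper is mounted at the origin on a cart in front of the work surface, level with it; the furniture and walls round the work are solid. World frame = base frame: x ahead of the robot, y to its left, z up, the work surface at z = 0. Lengths are in m, angles in rad, forces in N, time in s.
With the tool pointing down it reaches from about 0.4 to 0.85 m from the base axis. Payload 6.9 kg.
Tool frame: the origin (TCP) lies midway between the tips of the shut fingers; the grasp point (between the pads) lies behind it (ctrl.pinch_z is the z of the grasp point in the tool frame, in m); z points along the fingers, y is the direction in which the jaws open and shut (so a half turn about z gives the same grasp; the last joint's range is limited). The gripper opens to 85 mm and grips with 20 to 120 N. Pads are 22 mm wide; open, the fingers measure 114 mm over their backs; the gripper's body (76 mm by 85 mm) begins 54 mm behind the grasp point. The pads swing forward as they close: fully open they stand 13 mm farther back than shut.
Start: joints at [1.355, 0.507, -0.238, 1.5, 0.126, 1.149, -0.155], TCP at [0.198, -0.593, 0.231] pointing down, gripper open.
Joint ranges: [-3.08, 3.08], [-0.24, 2.05], [-1.43, 1.35], [0, 2.5], [-1.52, 4.66], [0.17, 1.96], [-2.89, 2.89]. Speed limits (rad/s): [2.39, 2.39, 3.14, 3.14, 3.14, 3.14, 3.14].

## Interface

Orientations are given as a unit quaternion [w, x, y, z].
In Python, from station import ctrl, get_state, vision, ticket, models gives the robot as it stands. Calls block until the motion is done:
- ctrl.movep(position, orientation): joint-space move of the TCP to a pose.
- ctrl.movel(position, frame=None, max_speed=0.15): straight line of the TCP; frame=None keeps the orientation; max_speed is the mean speed in m/s.
- ctrl.set_joints(angles): joint-space move.
- ctrl.ungrasp() and ctrl.close_gripper(force=None): open the fingers fully, or close them until they stop; force is the grip in N (None keeps the last).
- ctrl.pause(seconds).
- ctrl.ik(position, orientation): joint angles nearest the present ones, or None.
- get_state(): the state.
- vision.grab_frame(name): name is "scene" or "top" or "wrist"; returns (picture, depth): 400x640x3 uint8, blue, green, red; 400x640 float32, m along the optical axis (not along the pixel's ray), 0 where there is no reading.
- vision.camera_info(name): a dict with "mtx" (3x3 intrinsics, pixels), "R" (3x3) and "t" (3): a world point X has camera coordinates R X + t; the wrist camera has in their place "hand_eye" (4x4, takes a point from camera to tool coordinates, whose origin is the TCP and whose axes are the flange's). Camera axes: x right, y down, z forward; pixel columns grow to the right and rows downward; lengths in m; the calibration is good to about 2 mm. A picture is of the moment at which its call begins: read the wrist's pose just before it. camera_info takes no time and is no camera call.
A pose or a line that the arm cannot do raises ctrl.Unreachable and nothing moves.
- ticket.close_job(): hands the job in, once; it reports no verdict.
Trained networks look in the newest picture that a camera, given by its name, has taken for a name from the list of things; names that differ only in an ending like _2 or _b are one class to them, and where a whole thing is asked for, a point or a joint stands for the part that bears it (a point fixed in the world has none). Each returns a list of dicts, best first, with "p" (0 to 1); they miss things now and then, are a little off and sometimes report something else, mostly with a low value. They report only what shows in the picture. A call takes as long as a camera call.
- models.recognise(camera, target): "point" ([column, row] in pixels, amid what is visible of it).
- models.masks_of(camera, target): "mask" (400x640 bool, what is visible of it) and "point" ([column, row] in pixels, amid what is visible of it).
The state is a dict: "time": time; "qpos": joint angles; "qd": joint speeds; "tau": joint torques, N m; "tcp_pos": TCP position; "eef_rot": TCP orientation; "contact_force": force on the tool from outside, world axes, zero at the start; "wrist_torque": the same for the moment, N m; "width": finger opening in m.
Only numpy, scipy, OpenCV 4.12 (cv2) and the standard library are available. Lean on these libraries where they do the work, as an engineer would, in place of code of your own. Each camera call takes 0.05 s, during which the arm holds its last target.

## Working session

There is one attempt and no reset: what is moved stays moved. The work goes in short steps, each a Python script; the robot and the scene stay as the last script left them, time stands still between calls to the robot, and variables do not carry over. Pictures are saved under pics/ and viewed, and the job is handed in when it is done.

```bash
mkdir -p pics; ls
python3 - <<'E'
from station import ctrl, get_state, vision, ticket, models
import cv2,numpy as np
s=get_state();print(s['time'],s['tcp_pos'],s['eef_rot'],s['width'],ctrl.pinch_z)
for c in ['scene','top']:
    im,d=vision.grab_frame(c);cv2.imwrite(f'pics/{c}1.png',im);np.savez(f'{c}1.npz',im=im,d=d)
    i=vision.camera_info(c);print(c,i)
    for t in ['ear_defenders','headband','stand','post_near','post_far','jar_1','tool_tin','glue_bottle']:
        print(t,[(np.round(x['point']),round(x['p'],2)) for x in models.recognise(c,t)][:3])
print(vision.camera_info('wrist'))
E
```

```text
pics
0.0 [ 0.19744886 -0.59246834  0.23043372] [-8.68907135e-04  9.87083871e-01  1.60201920e-01 -1.43417266e-04] 0.08541135519722505 -0.0187
scene {'mtx': array([[429.60492422,   0.        , 320.59822007],
       [  0.        , 429.60492422, 194.44318756],
       [  0.        ,   0.        ,   1.        ]]), 'R': array([[-0.85110109, -0.52490993,  0.00982396],
       [-0.23935664,  0.37130818, -0.89712799],
       [ 0.46726367, -0.76589804, -0.44166147]]), 't': array([0.51171209, 0.25473994, 0.79227224])}
ear_defenders [(array([319., 242.]), 0.85)]
headband []
stand [(array([351., 225.]), 0.69)]
post_near [(array([351., 223.]), 0.75)]
post_far [(array([352., 220.]), 0.65)]
jar_1 [(array([236., 259.]), 0.55)]
tool_tin [(array([274., 276.]), 0.56)]
glue_bottle [(array([364., 188.]), 0.82)]
top {'mtx': array([[483.55350216,   0.        , 312.41723849],
       [  0.        , 483.55350216, 199.9392326 ],
       [  0.        ,   0.        ,   1.        ]]), 'R': array([[ 0.01886439, -0.99940451,  0.02889219],
       [-0.98505733, -0.02352588, -0.17061237],
       [ 0.17119049, -0.02524197,
[... 230 characters left out ...]
 222.]), 0.7)]
post_near [(array([343., 224.]), 0.94)]
post_far [(array([344., 219.]), 0.77)]
jar_1 []
tool_tin [(array([209., 218.]), 0.61)]
glue_bottle [(array([407., 205.]), 0.84)]
{'mtx': array([[279.08842591,   0.        , 320.35387257],
       [  0.        , 279.08842591, 202.60945695],
       [  0.        ,   0.        ,   1.        ]]), 'hand_eye': array([[ 6.97894358e-04, -9.47171884e-01, -3.20725639e-01,
         8.27133498e-02],
       [ 9.99999750e-01,  6.97374351e-04,  1.16488369e-04,
         1.16928758e-04],
       [ 1.13331327e-04, -3.20725640e-01,  9.47172134e-01,
        -1.42397832e-01],
       [ 0.00000000e+00,  0.00000000e+00,  0.00000000e+00,
         1.00000000e+00]])}
```

View pics/scene1.png

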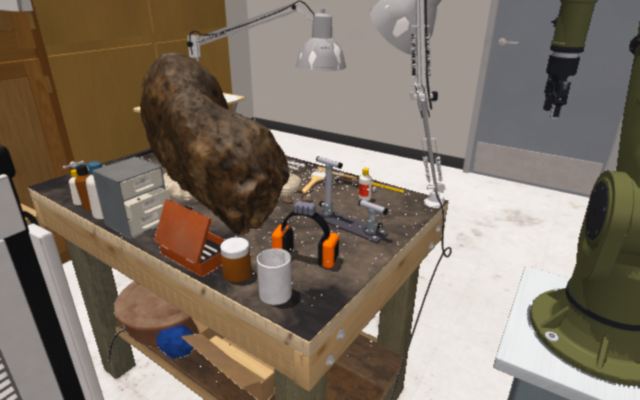

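View pics/top1.png

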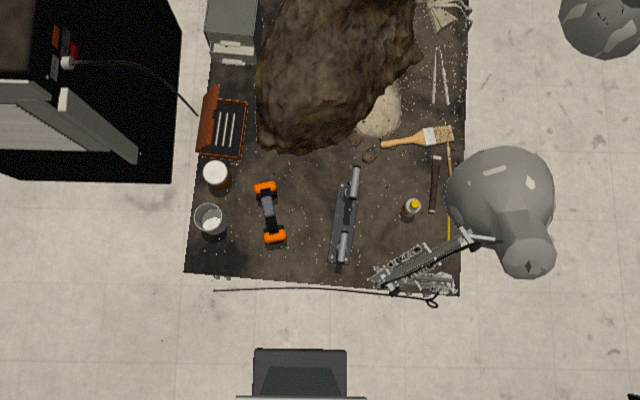

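The scene view shows the ear defenders at about (305,240). The tall T-bar is at (328,165) on the far post and the low one at (373,210) on the near post. A boulder and two lamps crowd the workspace. Next I'll get 3D positions from both views.

```bash
cat > h.py <<'E'
from station import ctrl, get_state, vision, ticket, models
import cv2,numpy as np
def cloud(c,d):
    i=vision.camera_info(c);K=i['mtx'];v,u=np.mgrid[:400,:640]
    P=np.stack([(u-K[0,2])/K[0,0]*d,(v-K[1,2])/K[1,1]*d,d],-1)
    W=(P-i['t'])@i['R']; W[d<=0]=np.nan; return W
def cloudw(d,s):
    i=vision.camera_info('wrist');K=i['mtx'];v,u=np.mgrid[:400,:640]
    P=np.stack([(u-K[0,2])/K[0,0]*d,(v-K[1,2])/K[1,1]*d,d],-1)
    H=i['hand_eye'];P=P@H[:3,:3].T+H[:3,3]
    from scipy.spatial.transform import Rotation as R
    q=s['eef_rot'];W=P@R.from_quat([q[1],q[2],q[3],q[0]]).as_matrix().T+np.array(s['tcp_pos']);W[d<=0]=np.nan;return W
E
python3 - <<'E'
from h import *
for c in ['scene','top']:
    z=np.load(c+'1.npz');W=cloud(c,z['d']);im=z['im']
    pts={'scene':[(319,260),(303,208),(328,163),(320,160),(338,165),(373,210),(363,205),(383,212),(364,185),(236,245),(274,255),(240,220),(260,230)],
     'top':[(268,210),(265,187),(273,237),(355,180),(356,170),(353,190),(342,245),(345,235),(341,258),(412,205),(215,172),(209,218),(350,130),(290,150),(500,200),(420,260)]}[c]
    for p in pts: print(c,p,np.round(W[p[1],p[0]],3))
    # orange
    hsv=cv2.cvtColor(im,cv2.COLOR_BGR2HSV)
    m=(hsv[...,0]<18)&(hsv[...,1]>200)&(hsv[...,2]>150)&(W[...,0]<0.75)
    n,l,st,ce=cv2.connectedComponentsWithStats(m.astype(np.uint8))
    for k in range(1,n):
        if st[k,4]>40:
            q=W[l==k];print('orange',ce[k].round(),st[k,4],np.nanmin(q,0).round(3),np.nanmax(q,0).round(3),np.nanmedian(q,0).round(3))
    # heights map: obstacles z>0.2
    for name in ['ear_defenders','stand']:
        vision.grab_frame(c)
        r=models.masks_of(c,name)
        if r:
            q=W[r[0]['mask']];q=q[~np.isnan(q[:,0])];print(name,r[0]['p'],len(q),np.percentile(q,[2,50,98],axis=0).round(3).tolist())
            for lo in np.arange(0,.2,.01):
                s=q[(q[:,2]>=lo)&(q[:,2]<lo+.01)]
                if len(s)>5: print('  z',round(lo,2),len(s),s.mean(0).round(3),s.min(0).round(3),s.max(0).round(3))
    # boulder
    q=W.reshape(-1,3);q=q[(q[:,0]>.3)&(q[:,0]<1.2)&(abs(q[:,1])<.6)&(q[:,2]>.05)&(q[:,2]<1)]
    big=q[q[:,2]>.2]
    for x in np.arange(.4,1.2,.05):
        s=big[(big[:,0]>=x)&(big[:,0]<x+.05)]
        if len(s): print('  x',round(x,2),len(s),s.min(0).round(2),s.max(0).round(2))
E
```

```text
scene (319, 260) [0.543 0.102 0.018]
scene (303, 208) [0.587 0.098 0.135]
scene (328, 163) [ 0.642 -0.099  0.161]
scene (320, 160) [ 0.669 -0.103  0.162]
scene (338, 165) [ 0.611 -0.096  0.164]
scene (373, 210) [ 0.501 -0.081  0.074]
scene (363, 205) [ 0.531 -0.085  0.078]
scene (383, 212) [ 0.472 -0.076  0.079]
scene (364, 185) [ 0.607 -0.247  0.05 ]
scene (236, 245) [0.675 0.221 0.077]
scene (274, 255) [0.59  0.202 0.072]
scene (240, 220) [0.762 0.111 0.058]
scene (260, 230) [ 0.756  0.047 -0.   ]
orange [364. 191.] 51 [ 0.597 -0.255  0.018] [ 0.616 -0.241  0.051] [ 0.604 -0.245  0.031]
orange [277. 237.] 190 [ 0.633  0.01  -0.002] [0.729 0.131 0.082] [0.644 0.124 0.056]
orange [329. 250.] 341 [0.514 0.047 0.003] [0.545 0.103 0.066] [0.524 0.096 0.051]
ear_defenders 0.94 1723 [[0.515, -0.057, -0.001], [0.573, 0.096, 0.059], [0.663, 0.128, 0.141]]
  z 0.0 57 [0.574 0.056 0.006] [ 0.515 -0.091  0.   ] [0.722 0.102 0.01 ]
  z 0.01 89 [0.548 0.093 0.015] [0.514 0.054 0.01 ] [0.632 0.111 0.02 ]
  z 0.02 117 [0.567 0.098 0.025] [0.513 0.055 0.02 ] [0.655 0.129 0.03 ]
  z 0.03 161 [0.58  
[... 4399 characters left out ...]

  z 0.05 19 [ 0.543 -0.096  0.052] [ 0.474 -0.122  0.05 ] [ 0.636 -0.061  0.057]
  x 0.4 1717 [ 0.4  -0.32  0.2 ] [ 0.45 -0.11  0.63]
  x 0.45 3801 [ 0.45 -0.32  0.35] [ 0.5  -0.12  0.63]
  x 0.5 3374 [ 0.5  -0.37  0.44] [ 0.55 -0.21  0.61]
  x 0.55 3253 [ 0.55 -0.37  0.45] [ 0.6  -0.22  0.57]
  x 0.6 1066 [ 0.6  -0.36  0.49] [ 0.63 -0.23  0.55]
  x 0.75 2731 [ 0.76 -0.08  0.2 ] [0.8  0.6  0.37]
  x 0.8 4705 [ 0.8  -0.12  0.2 ] [0.85 0.57 0.37]
  x 0.85 4699 [ 0.85 -0.6   0.2 ] [0.9  0.58 0.37]
  x 0.9 6005 [ 0.9 -0.6  0.2] [0.95 0.59 0.42]
  x 0.95 4007 [ 0.95 -0.6   0.2 ] [1.   0.53 0.42]
  x 1.0 1198 [ 1.   -0.53  0.2 ] [1.05 0.53 0.33]
  x 1.05 55 [ 1.05 -0.2   0.2 ] [ 1.06 -0.18  0.23]
```

Run:
```python
from h import *
Q=[]
for c in ['scene','top']:
    z=np.load(c+'1.npz');W=cloud(c,z['d']).reshape(-1,3);Q.append(W[~np.isnan(W[:,0])])
Q=np.concatenate(Q)
q=Q[(Q[:,0]>.2)&(Q[:,0]<.75)&(Q[:,1]>-.6)&(Q[:,1]<0.6)&(Q[:,2]>.02)&(Q[:,2]<1.2)]
# grid occupancy: max z, min z per 4cm cells
print('cells x,y: n zmin zmax')
from collections import defaultdict
D=defaultdict(list)
for p in q: D[(round(p[0]/.05),round(p[1]/.05))].append(p[2])
for k in sorted(D):
    if len(D[k])>8 and max(D[k])>.2: print(np.round(np.array(k)*.05,2),len(D[k]),round(min(D[k]),2),round(max(D[k]),2))
for p,o in [((0.6,0.08,0.3),(0,1,0,0)),((0.645,-.105,.3),(0,.7071,.7071,0)),((0.645,-.105,.3),(0,.7071,-.7071,0)),((0.6,0.08,0.3),(0,0,1,0)),((0.645,-.105,.2),(0,.7071,.7071,0))]:
    r=ctrl.ik(p,o);print(p,o,None if r is None else np.round(r,2))
print(get_state()['time'])
```

```text
cells x,y: n zmin zmax
[ 0.2 -0.6] 49 0.3 0.41
[ 0.2  -0.55] 834 0.3 0.54
[ 0.25 -0.6 ] 140 0.36 0.54
[ 0.25 -0.55] 177 0.36 0.54
[ 0.4  -0.25] 162 0.13 0.24
[ 0.4 -0.2] 118 0.2 0.33
[ 0.4  -0.15] 491 0.28 0.41
[ 0.4 -0.1] 25 0.36 0.37
[ 0.45 -0.3 ] 1285 0.06 0.63
[ 0.45 -0.25] 1082 0.13 0.62
[ 0.45 -0.2 ] 1113 0.05 0.59
[ 0.45 -0.15] 1699 0.04 0.5
[ 0.45 -0.1 ] 160 0.05 0.38
[ 0.5  -0.35] 120 0.51 0.57
[ 0.5 -0.3] 962 0.42 0.63
[ 0.5  -0.25] 2498 0.42 0.63
[ 0.5 -0.2] 534 0.05 0.6
[ 0.5  -0.15] 76 0.05 0.49
[0.5 0.6] 268 0.55 0.56
[ 0.55 -0.35] 465 0.52 0.57
[ 0.55 -0.3 ] 1168 0.56 0.58
[ 0.55 -0.25] 2302 0.05 0.57
[ 0.55 -0.2 ] 625 0.44 0.52
[0.55 0.6 ] 37 0.55 0.56
[ 0.6  -0.35] 364 0.02 0.56
[ 0.6 -0.3] 965 0.02 0.56
[ 0.6  -0.25] 1889 0.02 0.56
[ 0.6 -0.2] 154 0.05 0.5
[ 0.65 -0.3 ] 78 0.02 0.53
[ 0.65 -0.25] 38 0.02 0.52
(0.6, 0.08, 0.3) (0, 1, 0, 0) [ 0.3   0.51 -0.81  1.43  0.37  1.35 -2.09]
(0.645, -0.105, 0.3) (0, 0.7071, 0.7071, 0) [ 0.57  0.61 -0.86  1.29  0.45  1.44 -0.26]
(0.645, -0.105, 0.3) (0, 0.7071, -0.7071, 0) [-0.4   0.73  1.15  1.31 -0.66  1.5  -2.46]
(0.6, 0.08, 0.3) (0, 0, 1, 0) [ 0.44  0.61 -1.13  1.43  0.55  1.44  0.89]
(0.645, -0.105, 0.2) (0, 0.7071, 0.7071, 0) [ 0.56  0.67 -0.79  1.46  0.49  1.22 -0.3 ]
1.3
```

Run:
```python
from h import *
for c in ['scene','top']:
    im=np.load(c+'1.npz')['im']
    r=im[0:280,280:640] if c=='scene' else im[120:320,180:480]
    cv2.imwrite(f'pics/{c}1z.png',cv2.resize(r,None,fx=2.1 if c=='scene' else 2.6,fy=2.1 if c=='scene' else 2.6,interpolation=cv2.INTER_CUBIC))
```

```text
(no output)
```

View pics/scene1z.png

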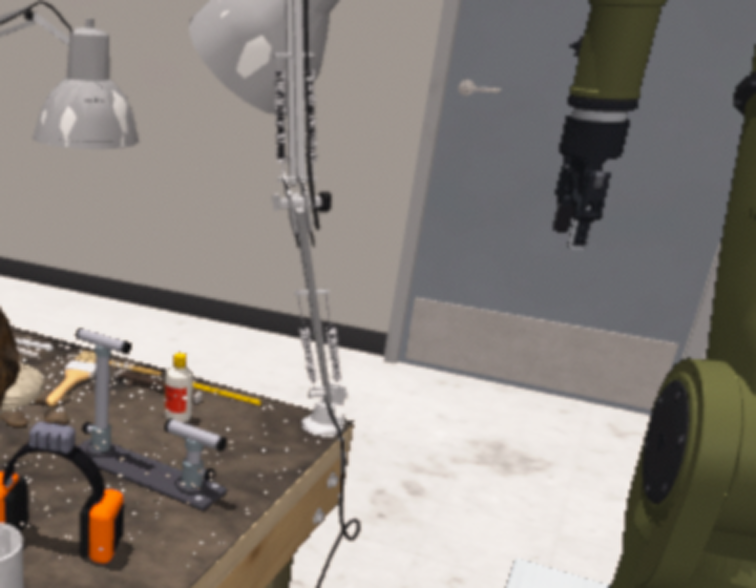

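View pics/top1z.png

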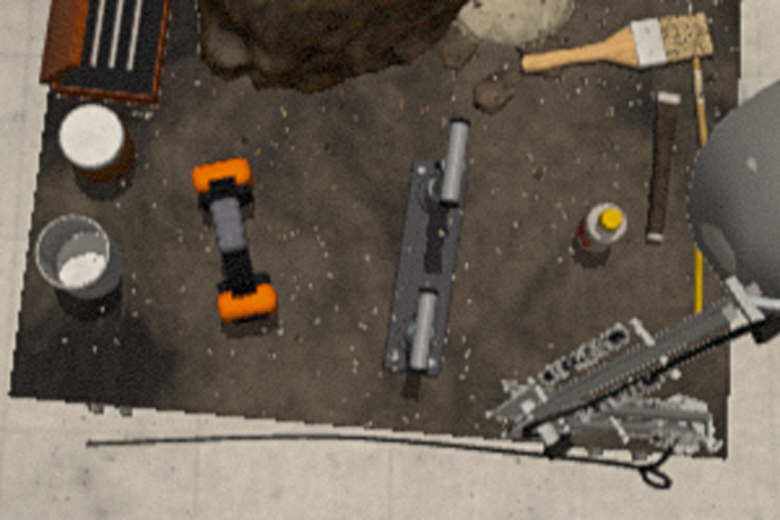

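```bash
cat > fit.py <<'E'
from h import *
from scipy.spatial.transform import Rotation as R
from scipy.optimize import least_squares
import itertools
rng=np.random.default_rng(0)
S=get_state();data=[(np.array(S['qpos']),np.array(S['tcp_pos']),np.array(S['eef_rot']))]
for k in range(300):
    p=[rng.uniform(.3,.75),rng.uniform(-.5,.4),rng.uniform(.1,.5)]
    r=R.from_euler('xyz',[np.pi+rng.uniform(-.5,.5),rng.uniform(-.5,.5),rng.uniform(-3,3)]);x=r.as_quat();o=[x[3],x[0],x[1],x[2]]
    q=ctrl.ik(p,o)
    if q is not None: data.append((np.array(q),np.array(p),np.array(o)))
print(len(data),get_state()['time'])
Qs=np.array([d[0] for d in data]);P=np.array([d[1] for d in data]);O=R.from_quat(np.array([d[2] for d in data])[:,[1,2,3,0]]).as_matrix()
# model: at q=0; serial: T = prod Rot(axis_i,q_i) Trans(l_i) ; axis fixed in parent
def fk(par,Q):
    n=len(Q);Rm=np.broadcast_to(np.eye(3),(n,3,3));p=np.zeros((n,3));pts=[]
    ax=par[:21].reshape(7,3);l=par[21:45].reshape(8,3);
    p=p+l[0];pts.append(p)
    for i in range(7):
        a=ax[i]/np.linalg.norm(ax[i]);Rm=Rm@R.from_rotvec(Q[:,i:i+1]*a).as_matrix();p=p+Rm@l[i+1];pts.append(p)
    return p,Rm@R.from_rotvec(par[45:48]).as_matrix(),pts
def res(par):
    p,Rm,_=fk(par,Qs);return np.concatenate([((p-P)*5).ravel(),(Rm-O).ravel(),1e-4*par[21:45],1e-3*(np.linalg.norm(par[:21].reshape(7,3),axis=1)-1)])
if __name__=='__main__':
    best=None
    for s in itertools.product([1,-1],repeat=4):
      for rz in [0,np.pi]:
        ax=np.array([[0,0,-1],[0,s[0],0],[0,0,s[1]],[0,s[0],0],[0,0,s[2]],[0,s[0],0],[0,0,s[3]]],float)
        l=np.array([[0,0,.3],[0,0,0],[0,0,.2],[0,0,.2],[0,0,.2],[0,0,.2],[0,0,0],[0,0,.2]])
        x0=np.concatenate([ax.ravel(),l.ravel(),[0,0,rz]])
        f=least_squares(res,x0,max_nfev=25)
        if best is None or f.cost<best.cost: best=f;print(s,rz,f.cost)
    f=least_squares(res,best.x,max_nfev=300)
    p,Rm,_=fk(f.x,Qs);e=np.linalg.norm(p-P,axis=1);print(f.cost,np.median(e),e.max())
    print(f.x[:21].reshape(7,3).round(3));print(f.x[21:45].reshape(8,3).round(3),f.x[45:]);np.save('par.npy',f.x)
E
python3 fit.py
```

```text
260 1.3
(1, 1, 1, 1) 0 557.9846811866498
(1, 1, 1, -1) 0 0.8183754985736335
(1, -1, 1, -1) 0 1.672540693912174e-09
(1, -1, 1, -1) 3.141592653589793 1.672540693910687e-09
1.672540693910687e-09 6.101064660551134e-12 1.31366797753119e-10
[[ 0. -0. -1.]
 [-0.  1. -0.]
 [ 0.  0. -1.]
 [ 0.  1. -0.]
 [ 0. -0. -1.]
 [-0.  1. -0.]
 [ 0. -0. -1.]]
[[ 0.     0.     0.122]
 [-0.    -0.003  0.122]
 [-0.    -0.003  0.289]
 [-0.    -0.009  0.289]
 [-0.    -0.009  0.191]
 [ 0.    -0.     0.191]
 [-0.    -0.     0.18 ]
 [ 0.     0.     0.18 ]] [-6.49463088e-12  2.28657740e-12  1.57079633e+00]
```

```bash
cat > plan.py <<'E'
from h import *
from fit import fk,R
from scipy.optimize import least_squares
from scipy.spatial import cKDTree
par=np.load('par.npy')
LO=np.array([-3.08,-.24,-1.43,0,-1.52,.17,-2.89]);HI=np.array([3.08,2.05,1.35,2.5,4.66,1.96,2.89])
Q=[]
for c in ['scene','top']:
    z=np.load(c+'1.npz');W=cloud(c,z['d']).reshape(-1,3);Q.append(W[~np.isnan(W[:,0])])
Q=np.concatenate(Q)
Q=Q[(Q[:,0]>.3)&(Q[:,0]<1.3)&(abs(Q[:,1])<.8)&(Q[:,2]>.02)&(Q[:,2]<1.3)&~((Q[:,1]<-.48)&(Q[:,0]<.45))]
tree=cKDTree(Q)
def tooldown(jaw): # tool y (jaw) axis at yaw `jaw`, z down
    y=np.array([np.cos(jaw),np.sin(jaw),0]);zz=np.array([0,0,-1.]);x=np.cross(y,zz);return np.stack([x,y,zz],1)
def quat(Rm):
    x=R.from_matrix(Rm).as_quat();return [x[3],x[0],x[1],x[2]]
def clear(q,low=True):
    p,Rm,pts=fk(par,np.atleast_2d(q));out=[]
    for k in range(len(p)):
        T=Rm[k];s=[]
        def seg(a,b,r):
            n=int(np.linalg.norm(b-a)/.02)+2
            for t in np.linspace(0,1,n): s.append((*(a+(b-a)*t),r))
        sh,el,wr,tc=pts[1][k],pts[3][k],pts[5][k],p[k]
        seg(sh,el,.075);seg(el,wr,.07);seg(wr,tc-.15*T[:,2],.06);seg(tc-.15*T[:,2],tc-.075*T[:,2],.057)
        if low: 
            for d in (-.045,.045): seg(tc-.075*T[:,2]+d*T[:,1],tc-.01*T[:,2]+d*T[:,1],.015)
        s.append((*(tc-.142*T[:,2]+.083*T[:,0]),.035))
        s=np.array(s);d,_=tree.query(s[:,:3]);out.append((d-s[:,3]).min())
    return min(out)
def iks(pos,Rm,q1s=np.arange(-1.2,1.6,.1),seed=None):
    sols=[]
    for q1 in q1s:
      for q3 in ([-.6,0,.6] if seed is None else [seed[2]]):
        x0=np.array([.6,q3,1.4,0.2,1.2,0]) if seed is None else np.array(seed)[1:]
        for j7 in ([-1.5,1.5] if seed is None else [seed[6]]):
            x0=x0.copy();x0[5]=j7
            def f(x):
                p,r,_=fk(par,np.array([[q1,*x]]));return np.concatenate([(p[0]-pos)*3,(r[0]-Rm).ravel()])
            s=least_squares(f,np.clip(x0,LO[1:]+.01,HI[1:]-.01),bounds=(LO[1:]+.03,HI[1:]-.03),max_nfev=60)
            if s.cost<1e-10:
                q=np.array([q1,*s.x])
                if not any(np.abs(q-o).max()<.05 for o in sols): sols.append(q)
    return sols
def pathclear(a,b,**k): 
    t=np.linspace(0,1,25)[:,None];return clear(a+(b-a)*t,**k)
E
cat > t1.py <<'E'
from plan import *
q0=np.array(get_state()['qpos']);print('start',clear(q0))
ear=np.deg2rad(13.5);bar=np.deg2rad(-7)
for nm,pos,j in [('grasphover',(.591,.085,.26),ear+np.pi/2),('grasphover',(.591,.085,.26),ear-np.pi/2),('place',(.65,-.107,.30),bar),('place',(.65,-.107,.30),bar+np.pi),('placelow',(.65,-.107,.175),bar),('placelow',(.65,-.107,.175),bar+np.pi)]:
    S=iks(np.array(pos),tooldown(j));L=sorted([(clear(q),q) for q in S],key=lambda x:-x[0])
    print(nm,round(np.rad2deg(j)),len(S));
    for c,q in L[:6]: print('  ',round(c,3),q.round(2), 'elbow',fk(par,q[None])[2][3][0].round(2))
E
python3 t1.py
```

```text
260 1.3
start 0.2749027210208229
grasphover 104 14
   0.111 [-0.8   0.68  1.17  1.54 -0.64  1.35  2.24] elbow [0.26 0.25 0.7 ]
   0.111 [-0.4   0.46  0.34  1.54 -0.16  1.18  1.78] elbow [0.24 0.08 0.76]
   0.111 [-0.6   0.51  0.69  1.54 -0.34  1.21  1.95] elbow [0.24 0.15 0.75]
   0.111 [ 0.4   0.59 -1.01  1.52  0.51  1.31  1.14] elbow [ 0.3  -0.14  0.72]
   0.111 [-0.5   0.48  0.51  1.54 -0.25  1.19  1.86] elbow [0.24 0.11 0.76]
   0.111 [-0.7   0.57  0.9   1.54 -0.46  1.25  2.07] elbow [0.24 0.19 0.73]
grasphover -76 14
   0.111 [-0.5   0.48  0.51  1.54 -0.25  1.19 -1.28] elbow [0.24 0.11 0.76]
   0.111 [-0.8   0.68  1.17  1.54 -0.64  1.35 -0.9 ] elbow [0.26 0.25 0.7 ]
   0.111 [-0.6   0.51  0.69  1.54 -0.34  1.21 -1.19] elbow [0.24 0.15 0.75]
   0.111 [-0.7   0.57  0.9   1.54 -0.46  1.25 -1.07] elbow [0.24 0.19 0.73]
   0.111 [ 0.    0.45 -0.29  1.53  0.13  1.18 -1.65] elbow [ 0.25 -0.01  0.76]
   0.111 [-0.4   0.46  0.34  1.54 -0.16  1.18 -1.36] elbow [0.24 0.08 0.76]
place -7 12
   0.068 [-0.2   0.58  0.62  1.29 -0.33  1.38  0.28] elbow [0.31 0.05 0.73]
   0.068 [-0.3   0.64  0.
[... 1107 characters left out ...]
.61  0.22  1.49 -0.14  1.06  0.13] elbow [ 0.33 -0.01  0.72]
   -0.002 [-0.3   0.72  0.81  1.49 -0.55  1.16  0.48] elbow [0.36 0.1  0.68]
   -0.002 [-0.2   0.67  0.59  1.49 -0.4   1.11  0.35] elbow [0.35 0.06 0.7 ]
placelow 173 6
   -0.002 [-0.4   0.83  1.09  1.49 -0.75  1.28 -2.49] elbow [0.39 0.16 0.64]
   -0.002 [-0.3   0.72  0.81  1.49 -0.55  1.16 -2.66] elbow [0.36 0.1  0.68]
   -0.002 [-0.2   0.67  0.59  1.49 -0.4   1.11 -2.79] elbow [0.35 0.06 0.7 ]
   -0.003 [ 0.5   0.67 -0.68  1.48  0.44  1.15  2.77] elbow [ 0.31 -0.18  0.69]
   -0.028 [ 0.6   0.73 -0.89  1.48  0.58  1.22  2.65] elbow [ 0.31 -0.23  0.67]
   -0.061 [ 0.7   0.83 -1.17  1.48  0.77  1.34  2.5 ] elbow [ 0.33 -0.29  0.63]
```

```bash
sed -i 's/^if __name__/if False:pass\nif __name__/' fit.py
python3 - <<'E'
# make fk separate for speed
s=open('fit.py').read();a=s.index('def fk');b=s.index('def res')
open('fkm.py','w').write('import numpy as np\nfrom scipy.spatial.transform import Rotation as R\n'+s[a:b])
p=open('plan.py').read().replace('from fit import','from fkm import');open('plan.py','w').write(p)
E
cat > t2.py <<'E'
from plan import *
q0=np.array(get_state()['qpos'])
ear=np.deg2rad(13.5)
S=iks(np.array((.591,.085,.30)),tooldown(ear-np.pi/2),q1s=[-.4,-.2,0]);
for g in S:
    print(g.round(2),'direct',pathclear(q0,g,low=True))
    best=None
    for q2 in [-.2,-.1,0,.2,.4]:
      for q4 in [1.2,1.5,1.8,2.1,2.4]:
        for q6 in [.8,1.1,1.4,1.8]:
          v1=q0.copy();v1[[1,3,5]]=q2,q4,q6
          v2=g.copy();v2[[1,3,5]]=q2,q4,q6
          p=fk(par,np.stack([v1,v2]))[0]
          if p[:,2].min()<.15: continue
          c=min(pathclear(q0,v1),pathclear(v1,v2),pathclear(v2,g))
          sc=c-.01*np.abs(v1-q0).max()
          if best is None or sc>best[0]: best=(sc,c,v1,v2,p)
    print(best)
E
python3 t2.py
```

```text
[-0.4   0.43  0.35  1.46 -0.15  1.27 -1.38] direct -0.058789261839550716
(np.float64(0.14425445285882363), np.float64(0.14933011373982025), array([ 1.35450453,  0.        , -0.23758344,  1.2       ,  0.12570045,
        0.8       , -0.15481944]), array([-0.4       ,  0.        ,  0.34513839,  1.2       , -0.1485142 ,
        0.8       , -1.37549045]), array([[ 0.24763397, -0.63673309,  0.81289619],
       [ 0.68194325,  0.0514973 ,  0.81355624]]))
[-0.2   0.41  0.03  1.46 -0.01  1.27 -1.51] direct -0.05869555697266399
(np.float64(0.14425445285881763), np.float64(0.14933011373981425), array([ 1.35450453,  0.        , -0.23758344,  1.2       ,  0.12570045,
        0.8       , -0.15481944]), array([-0.2       ,  0.        ,  0.02544975,  1.2       , -0.01071177,
        0.8       , -1.50866752]), array([[ 0.24763397, -0.63673309,  0.81289619],
       [ 0.6764133 ,  0.09726064,  0.81096971]]))
[ 0.    0.42 -0.29  1.46  0.12  1.28 -1.64] direct -0.05956467139832746
(np.float64(0.14425445285882169), np.float64(0.1493301137398183), array([ 1.35450453,  0.        , -0.23758344,  1.2       ,  0.12570045,
        0.8       , -0.15481944]), array([ 0.        ,  0.        , -0.29026223,  1.2       ,  0.12267846,
        0.8       , -1.63665119]), array([[ 0.24763397, -0.63673309,  0.81289619],
       [ 0.66808833,  0.14135634,  0.81280527]]))
```

Run:
```python
from plan import *
q0=np.array(get_state()['qpos'])
g=iks(np.array((.591,.085,.30)),tooldown(np.deg2rad(-76.5)),q1s=[-.4])[0]
v1=q0.copy();v1[[1,3,5]]=0,1.2,.8
v2=g.copy();v2[[1,3,5]]=0,1.2,.8
for v in (v1,v2,g):
    ctrl.set_joints(v.tolist());s=get_state();print(s['time'],np.round(s['tcp_pos'],3),np.abs(s['contact_force']).max())
s=get_state();im,d=vision.grab_frame('wrist');np.savez('w1.npz',im=im,d=d);cv2.imwrite('pics/w1.png',im)
W=cloudw(d,s)
for n in ['ear_defenders','headband','stand','post_far','post_near']:
    for r in models.masks_of('wrist',n)[:2]:
        m=r['mask'];q=W[m];q=q[~np.isnan(q[:,0])];print(n,r['p'],np.round(r['point']),len(q),np.percentile(q,[1,50,99],axis=0).round(3).tolist())
im,d=vision.grab_frame('scene');cv2.imwrite('pics/scene2.png',im)
print(get_state()['time'])
import pickle;pickle.dump(s,open('w1s.pkl','wb'))
```

```text
3.3583 [ 0.248 -0.638  0.811] 0.970832700715992
6.15 [0.682 0.051 0.814] 1.0388909531440416
8.0 [0.592 0.085 0.301] 0.5508370089616771
ear_defenders 0.66 [319. 166.] 3132 [[0.522, 0.05, 0.01], [0.612, 0.091, 0.092], [0.665, 0.125, 0.143]]
ear_defenders 0.6 [429. 190.] 4025 [[0.479, -0.133, 0.003], [0.587, -0.093, 0.008], [0.679, -0.06, 0.049]]
headband 0.85 [321. 167.] 3212 [[0.522, 0.05, -0.0], [0.612, 0.09, 0.089], [0.666, 0.125, 0.143]]
stand 0.75 [426. 195.] 3919 [[0.479, -0.131, 0.004], [0.587, -0.093, 0.008], [0.679, -0.06, 0.049]]
post_far 0.94 [430. 194.] 3776 [[0.48, -0.13, 0.005], [0.587, -0.093, 0.008], [0.678, -0.062, 0.049]]
post_near 0.96 [426. 194.] 3834 [[0.48, -0.13, 0.005], [0.587, -0.093, 0.008], [0.678, -0.061, 0.048]]
8.35
```

View pics/w1.png

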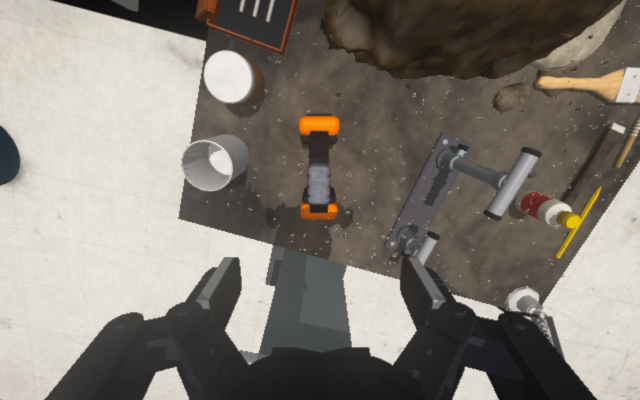

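View pics/scene2.png

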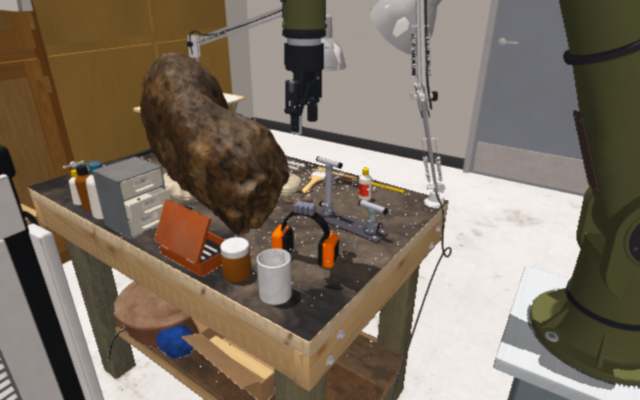

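The wrist view shows the ear defenders at (319,166), with the pad at (319,185), running straight up and down the image. The tall bar runs from (492,215) to (530,152), on the far post. Next I'll measure the pad and bar, using the wrist and top views.

Run:
```python
from h import *
import pickle
s=pickle.load(open('w1s.pkl','rb'))
for c,f in [('wrist','w1'),('top','top1'),('scene','scene1')]:
    z=np.load(f+'.npz');W=cloudw(z['d'],s) if c=='wrist' else cloud(c,z['d'])
    q=W.reshape(-1,3);q=q[~np.isnan(q[:,0])]
    def rect(p,n):
        (cx,cy),(w,h),a=cv2.minAreaRect((p[:,:2]*1000).astype(np.float32))
        m=p[:,:2].mean(0);u=np.linalg.svd(p[:,:2]-m)[2][0] if len(p)<20000 else None
        print(c,n,len(p),'rect',np.round([cx,cy,w,h,a],1),'mean',p.mean(0).round(4),'axis yaw',round(np.rad2deg(np.arctan2(u[1],u[0])),1),'z med/98',np.percentile(p[:,2],[50,90,98]).round(4))
    box=lambda x0,x1,y0,y1,z0,z1:q[(q[:,0]>x0)&(q[:,0]<x1)&(q[:,1]>y0)&(q[:,1]<y1)&(q[:,2]>z0)&(q[:,2]<z1)]
    rect(box(.55,.64,.04,.13,.128,.16),'pad')
    rect(box(.55,.64,.04,.13,.138,.16),'padtop')
    rect(box(.49,.70,.02,.15,.055,.072),'cups')
    rect(box(.58,.73,-.16,-.05,.155,.19),'bar')
    rect(box(.58,.73,-.16,-.05,.166,.19),'bartop')
    rect(box(.44,.57,-.16,-.04,.075,.1),'lowbar')
```

```text
wrist pad 881 rect [592.4  87.   44.1  26.4  13.5] mean [0.594  0.0874 0.1405] axis yaw -166.3 z med/98 [0.141  0.1423 0.143 ]
wrist padtop 795 rect [592.   87.1  43.3  26.3  14. ] mean [0.5928 0.0872 0.1411] axis yaw -167.2 z med/98 [0.1411 0.1424 0.143 ]
wrist cups 1369 rect [597.3  69.5 147.8  94.8  12.1] mean [0.6068 0.0904 0.0632] axis yaw -166.8 z med/98 [0.0638 0.0661 0.067 ]
wrist bar 1486 rect [ 645.8 -104.6   18.7   77.7   81.1] mean [ 0.6477 -0.1033  0.1661] axis yaw 172.4 z med/98 [0.1676 0.1696 0.1705]
wrist bartop 934 rect [ 645.6 -106.3   15.4   77.5   82. ] mean [ 0.6474 -0.1053  0.1685] axis yaw 172.3 z med/98 [0.1686 0.1699 0.1706]
wrist lowbar 386 rect [522.6 -88.6  17.3  47.5  82.2] mean [ 0.5254 -0.088   0.0844] axis yaw 171.6 z med/98 [0.0857 0.0878 0.0882]
top pad 231 rect [592.   84.6  46.4  26.2  14.1] mean [0.5907 0.0841 0.1418] axis yaw -165.2 z med/98 [0.1423 0.145  0.1463]
top padtop 214 rect [591.2  84.2  44.3  25.7  12.2] mean [0.5912 0.0842 0.1424] axis yaw -166.1 z med/98 [0.1424 0.145  0.1464]
top cups 502 rect [592.6  85.5  98.9 152.4  83.2] mean [0
[... 551 characters left out ...]
aw -163.0 z med/98 [0.1379 0.1414 0.1419]
scene padtop 95 rect [589.7  89.7  42.5  25.8  22.9] mean [0.5888 0.0895 0.1403] axis yaw -167.0 z med/98 [0.1404 0.1416 0.1419]
scene cups 427 rect [589.2  88.1 145.6  56.2  13.5] mean [0.5828 0.0935 0.0616] axis yaw -166.1 z med/98 [0.0615 0.0655 0.0703]
scene bar 170 rect [ 643.9 -103.6   16.7   78.2   87.3] mean [ 0.641  -0.1016  0.1632] axis yaw 174.3 z med/98 [0.1638 0.1682 0.1693]
scene bartop 58 rect [ 644.5 -103.6   13.9   76.3   85. ] mean [ 0.6429 -0.1042  0.1677] axis yaw 173.8 z med/98 [0.1677 0.169  0.1698]
scene lowbar 184 rect [505.8 -85.6  16.8  78.7  80.9] mean [ 0.5044 -0.0836  0.0823] axis yaw 173.4 z med/98 [0.0826 0.0864 0.0877]
```

Run:
```python
from plan import *
q=quat(tooldown(np.deg2rad(-76.7)))
ctrl.movel([.592,.086,.20],q,max_speed=.15)
ctrl.movel([.592,.086,.123],q,max_speed=.06)
s=get_state();print(s['time'],np.round(s['tcp_pos'],4),np.round(s['contact_force'],2))
ctrl.close_gripper(35);s=get_state();print(s['time'],s['width'],np.round(s['contact_force'],2))
ctrl.movel([.592,.086,.15],max_speed=.06)
s=get_state();print(s['time'],s['width'],np.round(s['tcp_pos'],4),np.round(s['contact_force'],2),np.round(s['wrist_torque'],2))
im,d=vision.grab_frame('scene');cv2.imwrite('pics/scene3.png',im[120:320,200:460].repeat(3,0).repeat(3,1))
im,d=vision.grab_frame('wrist');cv2.imwrite('pics/w3.png',im)
```

```text
10.6 [0.5923 0.086  0.1234] [ 0.46 -0.74  0.23]
11.175 0.02517916436024612 [-0.91  1.47  1.28]
11.775 0.025398481991334924 [0.592  0.086  0.1502] [ 0.23 -0.09 -2.88] [ 0.   -0.    0.02]
```

View pics/scene3.png

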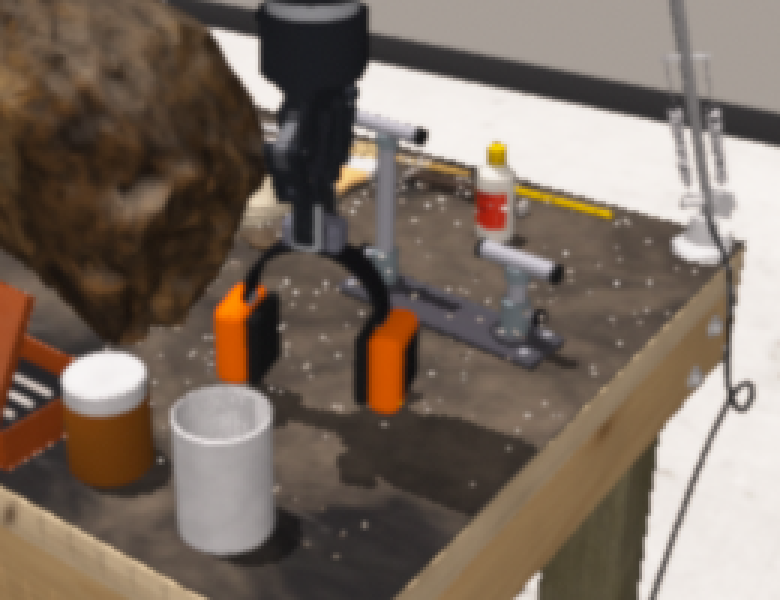

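View pics/w3.png

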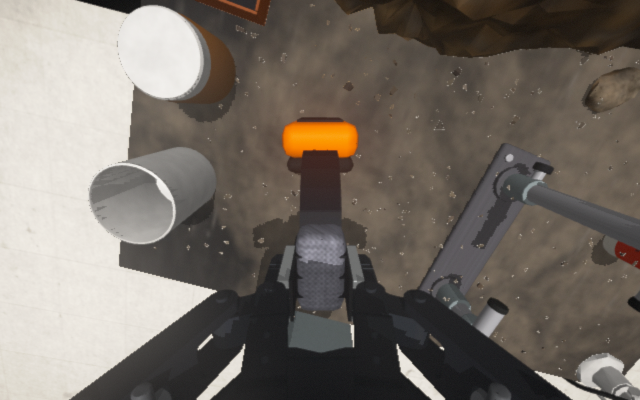

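The pad is held square and level: in the wrist view it sits between the pads at (320,265), and both cups are off the bench. Next is the lift, the rotation, and the move above the high bar.

Run:
```python
from plan import *
ctrl.movel([.592,.086,.34],max_speed=.15)
q0=np.array(get_state()['qpos'])
jb=np.deg2rad(-7.7)
A=iks(np.array([.592,.05,.34]),tooldown(jb),q1s=[q0[0],-.3,-.2])
B=iks(np.array([.6457,-.1065,.34]),tooldown(jb),q1s=[-.3,-.2,-.1])
best=max(((min(pathclear(q0,a,low=False),pathclear(a,b,low=False))-.02*np.abs(a-q0).max()-.02*np.abs(b-a).max(),i,j) for i,a in enumerate(A) for j,b in enumerate(B)))
a,b=A[best[1]],B[best[2]];print(best,a.round(2),b.round(2))
t=np.linspace(0,1,11)[:,None];print(fk(par,a+(b-a)*t)[0].round(3)[::2].tolist())
if best[0]>-.05:
    ctrl.set_joints(a.tolist());ctrl.set_joints(b.tolist())
s=get_state();print(s['time'],s['width'],np.round(s['tcp_pos'],4),np.round(s['contact_force'],2),np.round(s['wrist_torque'],2))
im,d=vision.grab_frame('wrist');np.savez('w4.npz',im=im,d=d);cv2.imwrite('pics/w4.png',im)
W=cloudw(d,s).reshape(-1,3);W=W[~np.isnan(W[:,0])]
p=W[(W[:,2]>.16)&(W[:,2]<.185)&(W[:,0]>.59)&(W[:,0]<.70)&(W[:,1]>-.15)&(W[:,1]<-.05)]
print(len(p)); 
if len(p)>10: print(cv2.minAreaRect((p[:,:2]*1000).astype(np.float32)),np.percentile(p[:,2],[50,90,98]))
im,d=vision.grab_frame('scene');cv2.imwrite('pics/scene4.png',im[50:250,230:490].repeat(3,0).repeat(3,1))
```

```text
(np.float64(0.03530433165336408), 2, 2) [-0.2   0.39  0.12  1.39 -0.05  1.36 -0.22] [-0.1   0.53  0.42  1.22 -0.21  1.44  0.17]
[[0.592, 0.05, 0.34], [0.606, 0.02, 0.339], [0.618, -0.011, 0.339], [0.629, -0.042, 0.339], [0.638, -0.074, 0.339], [0.646, -0.106, 0.34]]
15.075 0.02547116344316657 [ 0.6458 -0.1061  0.3395] [-0.41  0.27 -2.91] [0.02 0.03 0.01]
369
((645.7393798828125, -106.11842346191406), (16.19432258605957, 77.27568054199219), 82.71426391601562) [0.16823063 0.16994084 0.17072024]
```

View pics/scene4.png

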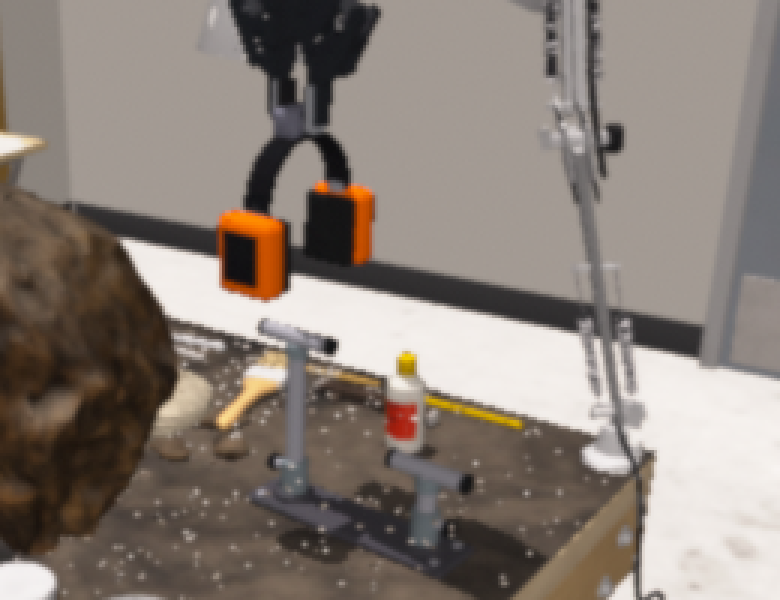

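View pics/w4.png

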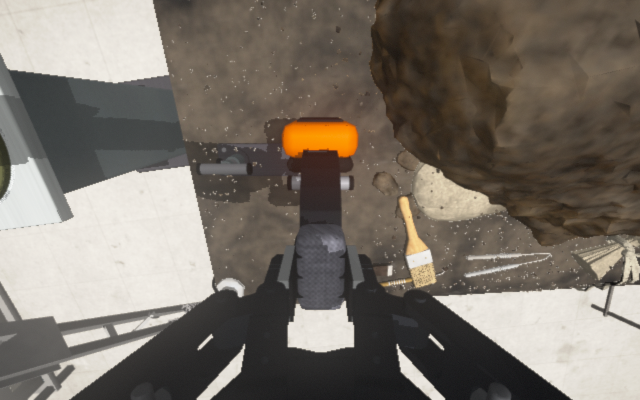

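Run:
```python
from plan import *
x,y=.6457,-.1064
ctrl.movel([x,y,.34],max_speed=.1)
ctrl.movel([x,y,.205],max_speed=.1)
ctrl.movel([x,y,.184],max_speed=.04)
ctrl.pause(.15);s=get_state();f0=s['contact_force'][2];print(s['time'],np.round(s['tcp_pos'],4),np.round(s['contact_force'],2))
z=.182
while z>.168:
    ctrl.movel([x,y,z],max_speed=.02);ctrl.pause(.1);s=get_state()
    print(round(z,4),np.round(s['tcp_pos'],4),np.round(s['contact_force'],2),np.round(s['wrist_torque'],2))
    if s['contact_force'][2]-f0>2.0: break
    z-=.001
im,d=vision.grab_frame('scene');cv2.imwrite('pics/scene5.png',im[50:250,230:490].repeat(3,0).repeat(3,1))
im,d=vision.grab_frame('wrist');cv2.imwrite('pics/w5.png',im)
print(get_state()['time'])
```

```text
17.75 [ 0.6459 -0.1065  0.1843] [-0.47  0.26 -3.14]
0.182 [ 0.6457 -0.1064  0.182 ] [ 0.65  0.43 -3.04] [ 0.   -0.    0.03]
0.181 [ 0.6457 -0.1064  0.181 ] [ 0.2  -0.03 -3.11] [ 0.04  0.04 -0.01]
0.18 [ 0.6457 -0.1064  0.18  ] [ 0.42 -0.46 -4.19] [-0.02 -0.02  0.04]
0.179 [ 0.6457 -0.1064  0.179 ] [-0.07 -0.09 -2.35] [ 0.05  0.05 -0.01]
0.178 [ 0.6457 -0.1064  0.178 ] [ 0.09 -0.69 -3.69] [ 0.05 -0.04 -0.  ]
0.177 [ 0.6457 -0.1064  0.177 ] [ 0.24  1.07 -3.62] [-0.03  0.02  0.02]
0.176 [ 0.6457 -0.1064  0.176 ] [-0.01 -0.34 -2.97] [-0.  0.  0.]
0.175 [ 0.6457 -0.1064  0.175 ] [ 0.14  0.47 -3.04] [ 0.03 -0.03 -0.02]
0.174 [ 0.6458 -0.1064  0.1746] [-2.68  0.66  3.46] [0.13 0.44 0.  ]
21.0
```

View pics/scene5.png

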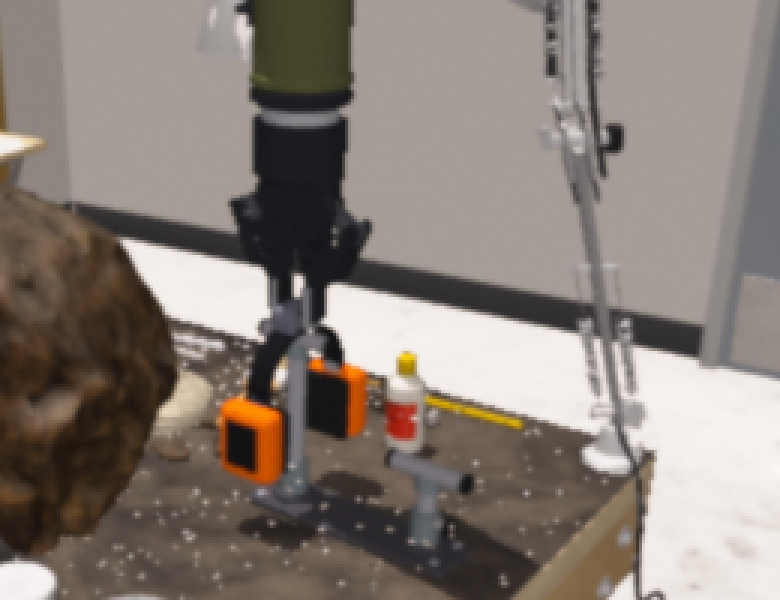

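View pics/w5.png

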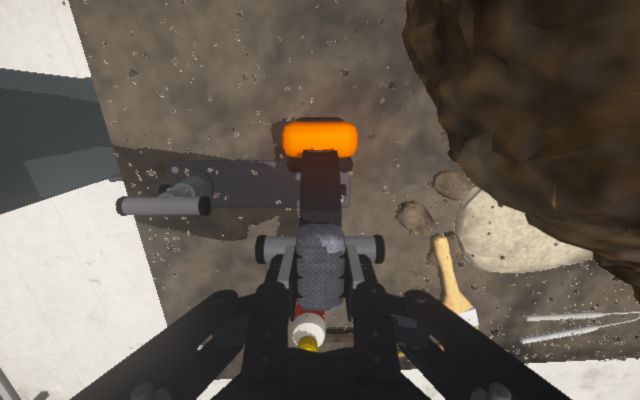

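The pad touched the bar at TCP z=0.1746, against a predicted 0.1755. The bar ends show at (265,250) and (375,250), either side of the pad, with one cup on each side. Next: release.

Run:
```python
from plan import *
ctrl.movel([.6457,-.1064,.1746],max_speed=.02);ctrl.pause(.1)
print(np.round(get_state()['contact_force'],2))
ctrl.ungrasp();ctrl.pause(.3);s=get_state();print(s['time'],s['width'],np.round(s['contact_force'],2))
im,d=vision.grab_frame('wrist');cv2.imwrite('pics/w6.png',im)
im,d=vision.grab_frame('scene');cv2.imwrite('pics/scene6.png',im[50:250,230:490].repeat(3,0).repeat(3,1))
```

```text
[-1.56  0.56  2.53]
22.2667 0.08558575430427927 [-0.29 -0.94  0.24]
```

View pics/scene6.png

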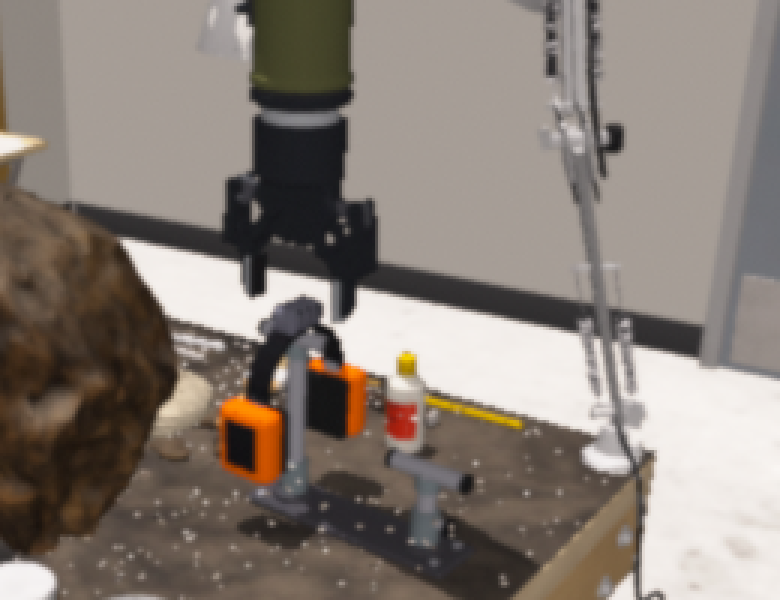

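View pics/w6.png

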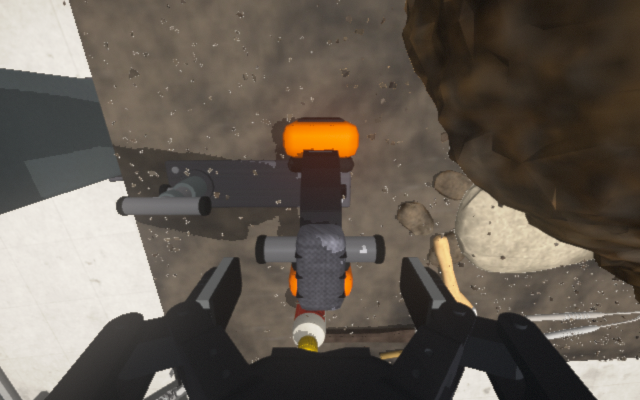

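The fingers are open and clear of the pad, and the ear defenders hang on the bar with the cups on either side. Next I'll retreat straight up and check again.

Run:
```python
from plan import *
ctrl.movel([.6457,-.1064,.33],max_speed=.12)
s=get_state();im,d=vision.grab_frame('wrist');W=cloudw(d,s).reshape(-1,3)
def chk(W,c):
    W=W[~np.isnan(W[:,0])]
    p=W[(W[:,2]>.175)&(W[:,2]<.215)&(W[:,0]>.60)&(W[:,0]<.70)&(W[:,1]>-.16)&(W[:,1]<-.05)]
    print(c,len(p),cv2.minAreaRect((p[:,:2]*1000).astype(np.float32)),p.max(0).round(4))
chk(W,'wrist')
ctrl.pause(1)
im,d=vision.grab_frame('wrist');chk(cloudw(d,get_state()).reshape(-1,3),'wrist+1s');cv2.imwrite('pics/w7.png',im)
im,d=vision.grab_frame('scene');cv2.imwrite('pics/scene7.png',im[90:310,200:440].repeat(3,0)[:600].repeat(3,1))
Ws=cloud('scene',d)
hsv=cv2.cvtColor(im,cv2.COLOR_BGR2HSV);m=(hsv[...,0]<18)&(hsv[...,1]>200)&(hsv[...,2]>150)&(Ws[...,0]<.7)&(Ws[...,0]>.58)&(Ws[...,1]<.02)&(Ws[...,1]>-.2)
q=Ws[m];print('cup z',np.nanpercentile(q[:,2],[2,50,98]),'y',np.nanpercentile(q[:,1],[2,98]))
old=np.load('scene1.npz')['im']
for n,b in [('jar',(222,236,252,285)),('tin',(256,248,294,305)),('glue',(356,165,374,202))]:
    r=(slice(b[1],b[3]),slice(b[0],b[2]));print(n,np.abs(im[r].astype(int)-old[r]).mean())
s=get_state();print(s['time'],np.round(s['contact_force'],2))
```

```text
wrist 1051 ((646.1473388671875, -106.24722290039062), (45.17792510986328, 25.80914306640625), 82.10779571533203) [ 0.6611 -0.083   0.1955]
wrist+1s 1019 ((646.205322265625, -105.75916290283203), (44.24121856689453, 26.346179962158203), 82.19154357910156) [ 0.6607 -0.0832  0.1952]
cup z [0.0572967  0.101485   0.11707366] y [-0.1678722  -0.03048749]
jar 1.9224489795918367
tin 4.709449061249615
glue 4.53053053053053
24.9583 [-0.08 -0.67  0.43]
```

View pics/scene7.png

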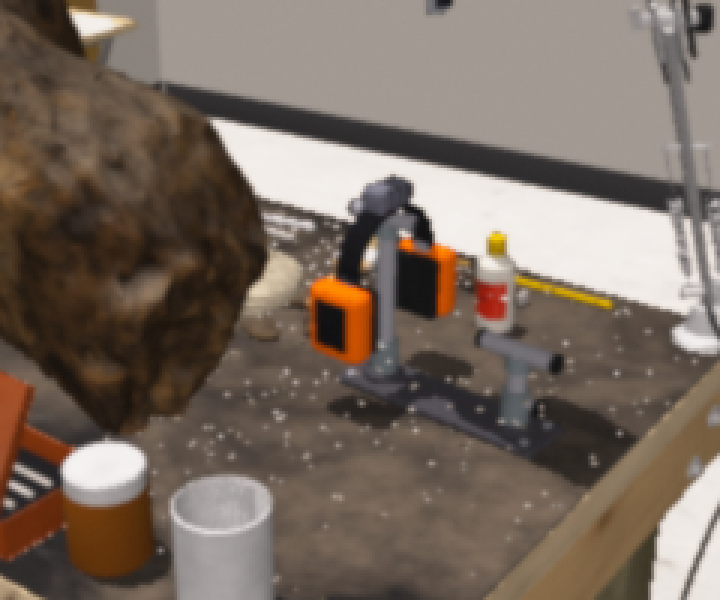

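The ear defenders hang still on the far, high bar with the cups about 55 mm above the bench, and the jar, tin and glue bottle haven't moved. I'm handing the job in.

```bash
python3 -c "
from station import ticket,get_state
print(ticket.close_job(),get_state()['time'])"
```

```text
the job is handed in; nothing more can be done
the job is handed in; nothing more can be done
```

The ear defenders are hanging by the headband on the far crossbar, the high one, with one cup on each side, and the job is handed in. The crossbar's top measured about 170 mm; the near one's was about 88 mm. The robot's clock read about 25 s just before I handed it in.

- **Placing:** I gripped them across the pad and lifted them. I turned them about 69° and lowered them in 1 mm steps until the wrist felt the bar, at 1 mm below the predicted height and with about 6 N. Then I opened the gripper and backed straight up.
- **Last checks:** Two wrist views a second apart put the pad centred on the bar to within about 1 mm, level and not moving. The scene camera put the lowest part of the cups about 55 mm above the bench. The jar, tin and glue bottle showed no visible shift, and the gripper touched nothing.
- **Disagreements:** Positions from the different cameras differed by 2–5 mm. I used values in between for the grasp, and for the bar the value the wrist camera confirmed from above it. The networks also took the stand for ear defenders once, with a lower score, and missed the jar in the top view.

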